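# Sort the parts of a stripped compressor

## Task

Sort the stripped compressor's parts: first lay the clean ball bearing flat in the square paper-lined tray, before you move any of the oily parts. Then lay both hex nuts flat, side by side, in the round steel dish, and stand both bronze bushes upright on their flanges, side by side, in the wire washing basket. Set every part down rather than dropping it, and leave the grease tin where it stands.

Things in the scene. Friction and masses are not known exactly. Their poses are not given: they have to be found in the camera images.
- bearing: The clean ball bearing: a bright steel ring 52 mm in outside diameter, 25 mm bore, 15 mm high, with its balls and bronze cage showing between the two races; about 130 g; lies flat on the bench. Origin: centre of its underside; z up along the bore.
- nut_a: One of two alike large oily steel hex nuts, 46 mm across flats (53 mm across corners), 24 mm high, 30 mm hole; about 220 g; lies flat. Origin: centre of its underside; z up along the hole; the x axis is square to one pair of flats (flats face 0, 60, 120... degrees from x).
- nut_b: One of two alike large oily steel hex nuts, 46 mm across flats (53 mm across corners), 24 mm high, 30 mm hole; about 220 g; lies flat. Origin: centre of its underside; z up along the hole; the x axis is square to one pair of flats (flats face 0, 60, 120... degrees from x).
- bush_a: One of two alike oily bronze flanged bushes: a plain round sleeve 40 mm in outside diameter and 30 mm bore rising from a round flange 54 mm across and 7 mm thick; 50 mm high in all; about 290 g; stands upright with the flange down. Origin: centre of the flange's underside; z up along the bore.
- bush_b: One of two alike oily bronze flanged bushes: a plain round sleeve 40 mm in outside diameter and 30 mm bore rising from a round flange 54 mm across and 7 mm thick; 50 mm high in all; about 290 g; stands upright with the flange down. Origin: centre of the flange's underside; z up along the bore.
- bearing_tray: Square aluminium tray with flat paper lining, fixed to the bench: 160 x 160 mm outside, walls 4 mm thick and 20 mm high, floor 4 mm above the bench. Origin: centre of its underside, at bench height; x and y along its sides, z up.
- steel_dish: Round stainless steel parts dish on a magnetic rubber foot, fixed to the bench: rim 168 mm across and 34 mm above the bench, sides flaring outward from a flat floor about 140 mm across, 9 mm above the bench. Magnetism is not simulated. Origin: on its axis at bench height; z up.
- wash_basket: Rectangular open washing basket of steel wire, fixed to the bench: 140 mm along its x by 190 mm along its y, mesh floor 8 mm above the bench, wire rim 36 mm above the bench, small handles hanging outside the two ends. Origin: under its centre at bench height; z up.
- grease_tin: Round lidded aluminium grease tin with a blue band, 60 mm across and 35 mm high, standing among the parts; not to be put away. Origin: centre of its underside; z up.

How it is judged:
By the outcome, as a careful person would: the job done as asked, in the order asked, and still so for the second after the job is handed in, with the robot touching nothing.
It also fails if it takes over 115 s, if anything falls off the work surface, if the arm or the gripper's body presses on something with over 40 N, if the wrist force passes 120 N, or if a joint passes its speed limit or range.

## Robot

A 6-joint arm with a two-finger parallel gripper is mounted at the origin on the work surface. World frame = base frame: x ahead of the robot, y to its left, z up, the work surface at z = 0. Lengths are in m, angles in rad, forces in N, time in s.
With the tool pointing down it reaches from about 0.35 to 0.925 m from the base axis. Payload 6.4 kg.
Tool frame: the origin (TCP) lies at the very end of the fingers, on their centre line; the grasp point (between the pads) lies 19 mm behind it (ctrl.grasp_offset is the distance from the TCP to the grasp point, in m); z points along the fingers, y is the direction in which the jaws open and shut (so a half turn about z gives the same grasp; the last joint's range is limited). The gripper opens to 94 mm and grips with 3 to 60 N. Pads are 16 mm wide; open, the fingers measure 119 mm over their backs; the gripper's body (75 mm by 177 mm) begins 78 mm behind the grasp point.
Start: joints at [-1.518, 0.245, 1.558, -0, 1.339, -0.174], TCP at [0.146, -0.633, 0.205] pointing down, gripper open.
Joint ranges: [-3.13, 3.13], [-1.02, 2.26], [0.13, 2.54], [-0.95, 4.09], [0.21, 2.88], [-2.74, 2.74]. Speed limits (rad/s): [2.57, 2.57, 3.14, 3.14, 3.14, 3.14].

## Interface

Orientations are given as a unit quaternion [x, y, z, w].
In Python, from station import ctrl, viewer, order gives the robot as it stands.
- The arm moves only by the tool jog_arm, never from a script. Its argument "increments" is a list of rows, each a list of 3 entries, a list of its own where there are three numbers: the shift along the tool's x, y, z in mm, then the turn about the tool's z in degrees, then the closure, from -1 (fully open) to 1 (shut). A call has 1 to 12 rows; each row shifts and turns the pose as measured when the row begins, along the tool's axes as they then stand; what a row does not reach is not made up. A row lasts 1/8 s, in which the tool goes at most 62.5 mm and 10.7 degrees, less where a joint would pass 70% of its speed; a pose out of reach is approached as far as the arm can. A call is refused whole if a number of a shift passes 62.5 or a number of a turn 10.7, either way. A call with a gripper value outside its range is refused whole. The fingers move at their own pace and stop on an object; "newtons" is the grip in N (left out, the last holds). Time passes only in rows, so rows that do not move let the fingers close. It gives the time, the measured TCP pose, the force and the opening at its end, in the units of the state.
- ctrl.observe(): the state, without advancing time (a new reading comes with each control period).
- viewer.grab_frame(name): name is "side" or "top" or "wrist"; returns a dict with "color" (420x560x3 uint8, red, green, blue), "range_z" (420x560 float32, m along the optical axis (not along the pixel's ray), 0 where there is no reading), "fov_y" (degrees; the focal length in pixels is half the picture's height over the tangent of half this angle, whatever the lens; pixels are square), "cx", "cy" (the principal point, pixels), "k1" (the pictures are not rectified: a ray, as slopes to the right and down, at radius r is drawn at 1 + k1 r^2 times it, then the intrinsics apply), "extrinsics" (4x4, takes a point from world to camera coordinates). Camera axes: x right, y down, z forward; pixel columns grow to the right and rows downward; lengths in m; the calibration is good to about 2 mm. A picture is of the moment at which its call begins.
- order.job_done(): hands the job in, once; it reports no verdict.
The state is a dict: "time_s": time; "joint_positions": joint angles; "dq": joint speeds; "effort": joint torques, N m; "tcp_pos": TCP position; "tcp_rot": TCP orientation; "contact_force": force on the tool from outside, world axes, zero at the start; "wrist_torque": the same for the moment, N m; "finger_gap": finger opening in m.
Only numpy, scipy, OpenCV 4.12 (cv2) and the standard library are available. Lean on these libraries where they do the work, as an engineer would, in place of code of your own. Each camera call takes 0.05 s, during which the arm holds its last target.

## Working session

There is one attempt and no reset: what is moved stays moved. The work goes in short steps, Python scripts to look and compute and a tool call to move; the robot and the scene stay as the last step left them, time stands still between calls to the robot, and variables do not carry over. Pictures are saved under pics/ and viewed, and the job is handed in when it is done.

Besides the shell and the picture viewer there is one more tool, called after "Emit:" in YAML: its name, and indented under it one key for each argument. jog_arm: Moves the arm, as the interface text tells. Its arguments: {"type":"object","properties":{"increments":{"type":"array"},"newtons":{"type":"number"}},"required":["increments"]}

```bash
mkdir -p pics; cat > h.py <<'E'
import numpy as np,cv2
from station import ctrl,viewer,order
def grab(n,save=None):
    f=viewer.grab_frame(n)
    if save: cv2.imwrite('pics/'+save,f['color'][:,:,::-1])
    return f
def K(f):
    h=f['color'].shape[0]; return h/2/np.tan(np.radians(f['fov_y'])/2)
def rays(f,uv):
    uv=np.atleast_2d(np.asarray(uv,float)); F=K(f)
    d=(uv-[f['cx'],f['cy']])/F; s=d.copy()
    for _ in range(20): s=d/(1+f['k1']*(s**2).sum(1,keepdims=True))
    E=np.array(f['extrinsics']); R,t=E[:3,:3],E[:3,3]
    dc=np.c_[s,np.ones(len(s))]
    return -R.T@t, dc@R
def plane(f,uv,z):
    c,d=rays(f,uv); return c+d*((z-c[2])/d[:,2])[:,None]
def cloud(f):
    H,W=f['range_z'].shape; v,u=np.mgrid[:H,:W]
    c,d=rays(f,np.c_[u.ravel(),v.ravel()]); return (c+d*f['range_z'].reshape(-1,1)).reshape(H,W,3)
E
python3 - <<'E'
from h import *
print(ctrl.observe())
for n in('top','side','wrist'):
    f=grab(n,n+'0.png'); print(n,f['fov_y'],f['cx'],f['cy'],f['k1'],np.round(f['extrinsics'],3).tolist())
    np.savez('pics/'+n+'0.npz',**f)
E
```

```text
{'time_s': 0.0, 'joint_positions': array([-1.51814700e+00,  2.45792236e-01,  1.55900175e+00, -3.96083240e-05,
        1.33867722e+00, -1.74103677e-01]), 'dq': array([ 1.07185962e-03, -5.51061627e-04, -7.07982356e-05, -2.57815789e-04,
        1.34036984e-03,  2.32717881e-04]), 'effort': array([-3.78640907e-03, -4.15832591e+01, -3.14607453e+01,  6.83689700e-02,
        3.32604116e-02, -1.53765795e-04]), 'tcp_pos': array([ 0.14609061, -0.63275943,  0.20436592]), 'tcp_rot': array([ 9.93578810e-01,  1.13138259e-01,  3.77712086e-05, -9.38712611e-04]), 'contact_force': array([ 0.42129815, -0.34611124, -0.31816015]), 'wrist_torque': array([-0.08519453, -0.03778389, -0.0108334 ]), 'finger_gap': 0.09395551696568735}
top 48.158150280468476 275.2223315189114 203.20886898220198 -0.12004271829317907 [[-0.013, -1.0, -0.009, 0.003], [-0.99, 0.014, -0.14, 0.525], [0.14, 0.007, -0.99, 0.994], [0.0, 0.0, 0.0, 1.0]]
side 51.162609704963344 283.4503394823847 213.09764029794547 -0.011109733931731541 [[-0.895, -0.446, 0.017, 0.447], [-0.296, 0.563, -0.771, 0.202], [0.334, -0.695, -0.636, 0.837], [0.0, 0.0, 0.0, 1.0]]
wrist 68.21109722517339 278.0410299423201 206.96664397790036 -0.022633934864366434 [[0.225, -0.974, -0.001, -0.649], [-0.947, -0.219, 0.235, -0.022], [-0.23, -0.052, -0.972, 0.389], [0.0, 0.0, 0.0, 1.0]]
```

View pics/top0.png

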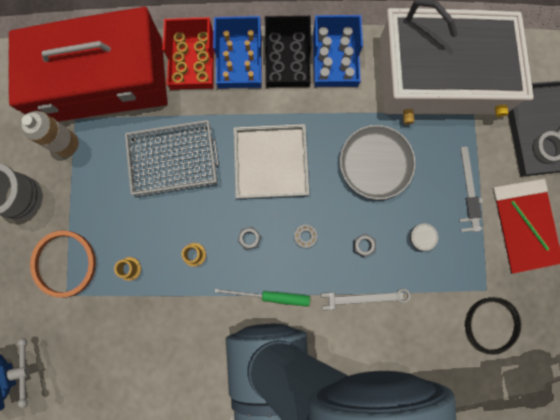

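View pics/side0.png

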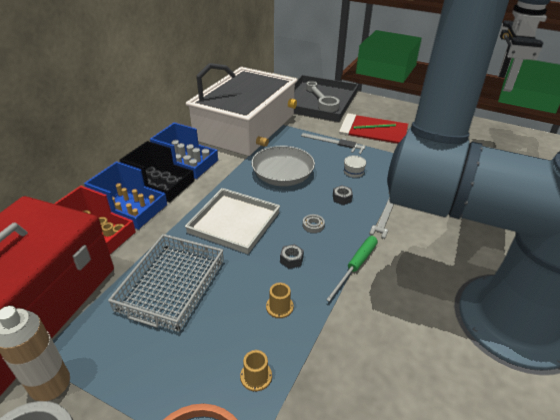

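View pics/wrist0.png

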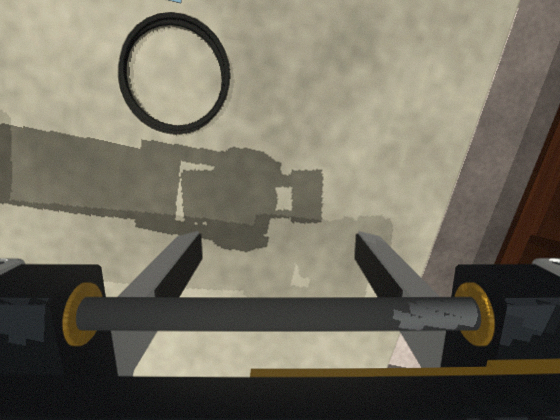

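The top view shows the basket at (171,158), tray (271,161), dish (377,162), bushes (127,268) and (194,254), nuts (250,238) and (364,245), bearing (306,236) and tin (424,237). The side view shows all the parts lying or standing as described. Next I measure them.

```bash
cat > m.py <<'E'
from h import *
f=dict(np.load('pics/top0.npz')); g=dict(np.load('pics/side0.npz'))
P=cloud(f); Q=cloud(g)
# bench height check
print('bench z',np.median(P[270:290,150:200,2]), P[205:215,240:330,2].mean())
items=dict(bush1=((127,268),.05),bush2=((194,254),.05),nut1=((250,238),.024),nut2=((364,245),.024),bear=((306,236),.015),tin=((424,237),.035))
for n,((u,v),h) in items.items():
    r=24
    for nm,C in(('top',P),):
        S=C[v-r:v+r,u-r:u+r].reshape(-1,3); S=S[np.isfinite(S).all(1)]
        T=S[S[:,2]>h-.006]; 
        c,rad=cv2.minEnclosingCircle((T[:,:2]*1000).astype(np.float32))
        T0=T.mean(0); 
        print(n,nm,len(T),'mec',np.round(c,1),round(rad,1),'mean',np.round(T0*1000,1),'zmax',round(T[:,2].max()*1000,1))
        ctr=np.array(c)/1000
    S=Q.reshape(-1,3); T=S[(np.hypot(*(S[:,:2]-ctr).T)<.045)&(S[:,2]>h-.006)&(S[:,2]<h+.01)]
    if len(T)>5:
        c,rad=cv2.minEnclosingCircle((T[:,:2]*1000).astype(np.float32)); print('   side',len(T),np.round(c,1),round(rad,1),'zmed',round(np.median(T[:,2])*1000,1))
for n,(u0,u1,v0,v1),zr in(('basket',(115,225,110,205),(.025,.05)),('tray',(225,318,115,208),(.012,.03)),('dish',(328,425,118,208),(.028,.045))):
    S=P[v0:v1,u0:u1].reshape(-1,3);T=S[(S[:,2]>zr[0])&(S[:,2]<zr[1])]
    rc=cv2.minAreaRect((T[:,:2]*1000).astype(np.float32)); mc=cv2.minEnclosingCircle((T[:,:2]*1000).astype(np.float32))
    print(n,len(T),np.round(rc[0],1),np.round(rc[1],1),rc[2],'mec',mc)
E
python3 m.py
```

```text
bench z -0.0007840831506187307 0.0002652054633197011
bush1 top 119 mec [384.2 169. ] 179.9 mean [386.1 301.7 124.4] zmax 1058.0
   side 116 [417.1 184.1] 20.7 zmed 48.2
bush2 top 126 mec [400.1  95.2] 107.9 mean [413.3 169.6 112.6] zmax 1058.0
nut1 top 251 mec [424.2  31.1] 60.8 mean [447.6  53.1  63.9] zmax 1058.0
   side 123 [446.1  53.3] 25.0 zmed 22.9
nut2 top 266 mec [ 412.1 -117. ] 110.9 mean [ 429.7 -193.    57.7] zmax 1058.0
bear top 276 mec [428.  -46.7] 59.8 mean [451.5 -68.5  47.1] zmax 1058.0
   side 149 [451.4 -63.9] 25.3 zmed 12.5
tin top 575 mec [ 419.5 -185. ] 178.5 mean [ 446.  -325.6   48.8] zmax 1058.0
basket 685 [634.8 233.4] [147.4 198. ] 7.78242301940918 mec ((634.44091796875, 234.27769470214844), 121.02592468261719)
tray 832 [625.9   5.6] [165.4 164.8] 1.4996123313903809 mec ((626.03662109375, 6.06650972366333), 114.36458587646484)
dish 597 [ 626.8 -234.7] [170.5 191.1] 87.38689422607422 mec ((634.7549438476562, -247.4944610595703), 108.777099609375)
```

```bash
python3 - <<'E'
from h import *
f=dict(np.load('pics/top0.npz'))
im=f['color'][:,:,::-1]
c=im[215:290,100:445]; cv2.imwrite('pics/crop.png',cv2.resize(c,None,fx=2.3,fy=2.3,interpolation=cv2.INTER_CUBIC))
a=[cv2.resize(im[v-22:v+22,u-22:u+22],(390,390),interpolation=cv2.INTER_CUBIC) for u,v in((250,238),(364,245))]
cv2.imwrite('pics/nuts.png',np.hstack(a))
E
```

```text
(no output)
```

View pics/nuts.png

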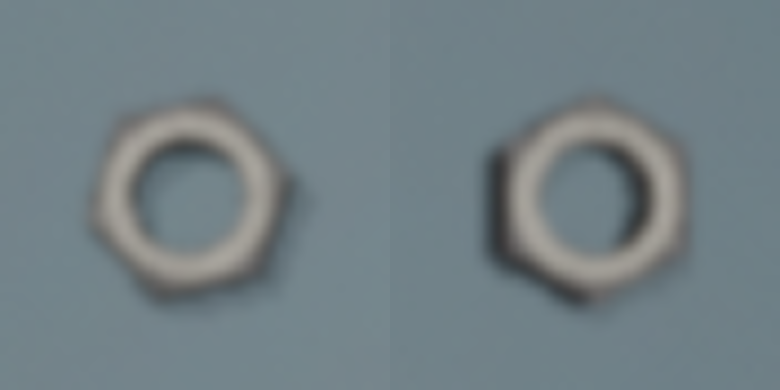

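```bash
cat > m.py <<'E'
from h import *
f=dict(np.load('pics/top0.npz')); g=dict(np.load('pics/side0.npz'))
def cl(f):
    P=cloud(f); P[f['range_z']<=0]=np.nan; P[P[:,:,2]>.3]=np.nan; return P
P=cl(f); Q=cl(g)
items=dict(bush1=((127,268),.05),bush2=((194,254),.05),nut1=((250,238),.024),nut2=((364,245),.024),bear=((306,236),.015),tin=((424,237),.035))
for n,((u,v),h) in items.items():
    r=22
    S=P[v-r:v+r,u-r:u+r].reshape(-1,3); 
    T=S[(S[:,2]>h-.005)]; 
    c,rad=cv2.minEnclosingCircle((T[:,:2]*1000).astype(np.float32))
    print(n,len(T),'mec',np.round(c,1),round(rad,1),'mean',np.round(T.mean(0)*1000,1),'zmed',round(np.median(T[:,2])*1000,1))
    # colour: not bench blue
    hsv=cv2.cvtColor(f['color'],cv2.COLOR_RGB2LAB).astype(float)
    bg=np.median(hsv[205:225,150:450].reshape(-1,3),0)
    ctr=np.array(c)/1000
    S=Q.reshape(-1,3); T=S[(np.hypot(*(S[:,:2]-ctr).T)<.045)&(S[:,2]>h-.005)&(S[:,2]<h+.01)]
    if len(T)>5:
        c,rad=cv2.minEnclosingCircle((T[:,:2]*1000).astype(np.float32)); print('   side',len(T),np.round(c,1),round(rad,1),'zmed',round(np.median(T[:,2])*1000,1))
    # warm/bright colour mask top-face outline cast on plane h
    d=np.abs(hsv-bg); m=((d[:,:,1]+d[:,:,2]>9)).astype(np.uint8)
    m[:v-r]=0;m[v+r:]=0;m[:,:u-r]=0;m[:,u+r:]=0
    cs,_=cv2.findContours(m,0,2); k=max(cs,key=cv2.contourArea)[:,0]
    W=plane(f,k,h)[:,:2]*1000
    rc=cv2.minEnclosingCircle(W.astype(np.float32)); el=cv2.fitEllipse(W.astype(np.float32)); print('   col',np.round(rc[0],1),round(rc[1],1),'ell',np.round(el[0],1),np.round(el[1],1))
    if 'nut' in n:
        for C in (np.array(rc[0]),np.array(el[0])):
            q=W-C; a=np.arctan2(q[:,1],q[:,0]); rr=np.hypot(*q.T)
            # 6-fold phase of radius: corners are max
            ph=np.angle(((rr-rr.mean())*np.exp(6j*a)).sum())/6; print('     corner ang',np.degrees(ph),'flat normal',np.degrees(ph)+30-60*(ph>0))
for n,(u0,u1,v0,v1),zr in(('basket',(115,225,110,205),(.025,.05)),('tray',(225,318,115,208),(.012,.03)),('dish',(328,425,118,208),(.028,.045))):
    S=P[v0:v1,u0:u1].reshape(-1,3);T=S[(S[:,2]>zr[0])&(S[:,2]<zr[1])]
    rc=cv2.minAreaRect((T[:,:2]*1000).astype(np.float32)); mc=cv2.minEnclosingCircle((T[:,:2]*1000).astype(np.float32))
    print(n,len(T),np.round(rc[0],1),np.round(rc[1],1),rc[2],'mec',np.round(mc[0],1),mc[1])
    S=Q.reshape(-1,3);T=S[(S[:,2]>zr[0])&(S[:,2]<zr[1])&(np.hypot(*(S[:,:2]-np.array(rc[0])/1000).T)<.125)]
    rc=cv2.minAreaRect((T[:,:2]*1000).astype(np.float32)); mc=cv2.minEnclosingCircle((T[:,:2]*1000).astype(np.float32))
    print(' side',len(T),np.round(rc[0],1),np.round(rc[1],1),rc[2],'mec',np.round(mc[0],1),mc[1])
E
python3 m.py
```

```text
bush1 103 mec [385.  329.4] 20.1 mean [386.6 327.9  48.2] zmed 48.2
   side 244 [385.5 331.4] 20.5 zmed 49.6
   col [385.5 318.7] 31.4 ell [385.1 317.7] [51.4 61.5]
bush2 111 mec [417.4 181.4] 20.0 mean [415.6 182.4  48.7] zmed 48.4
   side 164 [417.1 184.1] 20.7 zmed 48.3
   col [415.6 173.9] 28.0 ell [415.  173.5] [52.3 54.3]
nut1 234 mec [450.4  55.4] 25.8 mean [450.5  55.9  22.7] zmed 22.7
   side 223 [451.3  59.3] 26.5 zmed 22.9
   col [450.3  56. ] 24.0 ell [450.2  56.1] [45.1 45.8]
     corner ang -19.02715087311069 flat normal 10.972849126889312
     corner ang -18.928055189235906 flat normal 11.071944810764094
nut2 253 mec [ 432.4 -199.4] 26.5 mean [ 431.4 -199.4   22.7] zmed 22.6
   side 156 [ 432.6 -195.9] 27.4 zmed 22.4
   col [ 431.6 -198.2] 25.5 ell [ 431.1 -198.9] [44.2 49.2]
     corner ang -1.2099012733844863 flat normal 28.790098726615515
     corner ang -1.0765537563194396 flat normal 28.92344624368056
bear 240 mec [453.8 -69.9] 25.8 mean [454.3 -70.6  13.4] zmed 13.3
   side 198 [454.1 -66.1] 27.7 zmed 12.9
   col [453.9 -68.9] 25.8 ell [454.  -69.2] [49.5 50.5]
tin 527 mec [ 447.5 -331.2] 30.7 mean [ 446.9 -330.5   33. ] zmed 32.9
   side 208 [ 446.3 -326.7] 30.8 zmed 32.7
   col [ 447. -329.] 31.3 ell [ 446.1 -329.2] [58.6 61.1]
basket 685 [634.8 233.4] [147.4 198. ] 7.78242301940918 mec [634.4 234.3] 121.02592468261719
 side 973 [634.8 236.7] [147.9 197.8] 7.620025634765625 mec [635.5 236.5] 119.38684844970703
tray 832 [625.9   5.6] [165.4 164.8] 1.4996123313903809 mec [626.    6.1] 114.36458587646484
 side 815 [626.4   9. ] [166.2 167.9] 1.3563014268875122 mec [626.5  10. ] 114.14590454101562
dish 597 [ 626.8 -234.7] [170.5 191.1] 87.38689422607422 mec [ 634.8 -247.5] 108.777099609375
 side 431 [ 631.1 -247.6] [169.7 214.2] 38.39014434814453 mec [ 639.5 -240.2] 111.0239028930664
```

```bash
cat >> h.py <<'E'
from scipy.spatial.transform import Rotation as Ro
def go(x,y,z,yaw):
    """mm,deg: print displacement in tool axes (tool assumed turned to yaw already) """
    s=ctrl.observe(); p=s['tcp_pos']*1000; R=Ro.from_quat(s['tcp_rot']).as_matrix()
    yw=np.degrees(np.arctan2(R[1,0],R[0,0]))
    d=np.array([x,y,z])-p
    print('t',round(s['time_s'],2),'tcp',np.round(p,1),'yaw',round(yw,1),'gap',round(s['finger_gap']*1000,1),'F',np.round(s['contact_force'],1))
    print('now-axes d',np.round(R.T@d,1),'turn about tool z',round(-((yaw-yw+180)%360-180),1))
    a=np.radians(yaw);T=np.array([[np.cos(a),np.sin(a),0],[np.sin(a),-np.cos(a),0],[0,0,-1]])
    print('after-turn d',np.round(T.T@d,1))
E
python3 - <<'E'
from h import *
go(454,-68,200,0)
f=dict(np.load('pics/top0.npz')); g=dict(np.load('pics/side0.npz'))
for h in (f,g):
    P=cloud(h); 
    S=P[(h['range_z']>0)]; 
    for zr in((.028,.04),(.006,.013)):
        T=S[(S[:,2]>zr[0])&(S[:,2]<zr[1])&(np.hypot(S[:,0]-.632,S[:,1]+.24)<(.1 if zr[0]>.02 else .069))]
        # algebraic circle fit
        A=np.c_[2*T[:,:2],np.ones(len(T))]; b=(T[:,:2]**2).sum(1); s=np.linalg.lstsq(A,b,rcond=None)[0]
        print(len(T),np.round(s[:2]*1000,1),np.sqrt(s[2]+s[0]**2+s[1]**2),np.round(T[:,:2].mean(0)*1000,1), np.median(T[:,2]))
E
```

```text
t 0.15 tcp [ 146.1 -632.9  204.6] yaw 13.0 gap 93.8 F [-0.2 -0.4  0. ]
now-axes d [ 427.  -481.2    5.4] turn about tool z 13.0
after-turn d [ 307.9 -564.9    4.6]
525 [ 618.1 -233.8] 0.08292524675774916 [ 627.9 -243.4] 0.03291733407785813
2096 [ 629.1 -238.8] 0.04748153100177567 [ 628.8 -238.8] 0.008312496186553053
319 [ 620.1 -231.7] 0.0832511576038757 [ 629.1 -243.1] 0.03278281327773547
911 [ 629.8 -243.4] 0.04645310092517837 [ 629.5 -242.8] 0.008160705820501657
```

Emit:
jog_arm:
  increments:
    - [[0,0,0],6.5,-1]
    - [[0,0,0],6.5,-1]
  newtons: 20

```text
time_s: 0.4
tcp_pos: [0.1461, -0.6323, 0.2036]
tcp_rot: [1.0, -0.003, -0.0, -0.002]
contact_force: [-0.8, -0.5, -0.3]
finger_gap: 0.0936
```

Emit:
jog_arm:
  increments:
    - [[30,-54,0],0,-1]
    - [[30,-54,0],0,-1]
    - [[30,-54,0],0,-1]
    - [[30,-54,0],0,-1]
    - [[30,-54,0],0,-1]
    - [[30,-54,0],0,-1]
    - [[30,-54,0],0,-1]
    - [[30,-54,0],0,-1]
    - [[30,-54,0],0,-1]
    - [[15,-27,0],0,-1]
    - [[0,0,0],0,-1]

```text
time_s: 1.78
tcp_pos: [0.4382, -0.1122, 0.2032]
tcp_rot: [1.0, -0.005, 0.001, -0.003]
contact_force: [0.3, -0.7, -0.1]
finger_gap: 0.0942
```

```bash
python3 - <<'E'
from h import *
go(454,-68,120,0)
f=grab('wrist','w1.png'); np.savez('pics/w1.npz',**f)
f=dict(np.load('pics/top0.npz')); g=dict(np.load('pics/side0.npz'))
for h in (f,g):
    P=cloud(h); S=P[(h['range_z']>0)]
    T=S[(S[:,2]>.028)&(S[:,2]<.036)]
    C=np.array([.622,-.236])
    for _ in range(15):
        r=np.hypot(*(T[:,:2]-C).T); U=T[np.abs(r-.0825)<.006]
        A=np.c_[2*U[:,:2],np.ones(len(U))]; b=(U[:,:2]**2).sum(1); s=np.linalg.lstsq(A,b,rcond=None)[0]; C=s[:2]
    print(len(U),C*1000,np.sqrt(s[2]+C@C)*1000)
E
```

```text
t 1.77 tcp [ 438.2 -112.2  203.2] yaw -0.6 gap 94.2 F [ 0.3 -0.7 -0.1]
now-axes d [ 15.3 -43.9  83.5] turn about tool z -0.6
after-turn d [ 15.8 -44.2  83.2]
488 [ 617.14072423 -233.2132562 ] 82.7902641386908
311 [ 617.13903399 -230.34765337] 82.60210527198171
```

View pics/w1.png

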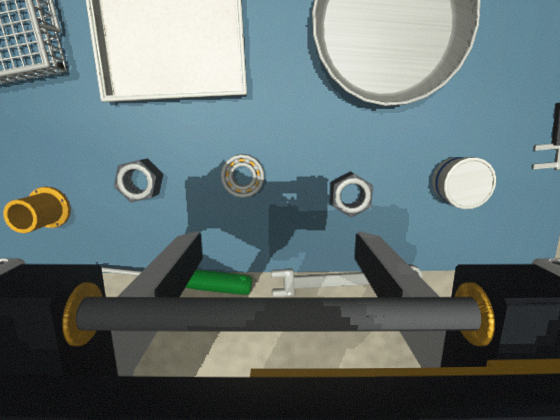

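The wrist view shows the bearing at (243,175), nuts at (138,180) and (351,193), and the tin at (466,182). I use it as a third measurement.

```bash
python3 - <<'E'
from h import *
f=dict(np.load('pics/w1.npz')); P=cloud(f); P[f['range_z']<=0]=np.nan; S=P.reshape(-1,3)
for n,c,h in(('bear',(454,-68),15),('nut1',(451,57),24),('nut2',(432,-198),24),('tin',(447,-329),35),('bush2',(417,183),50)):
    T=S[(np.hypot(*(S[:,:2]*1000-c).T)<45)&(abs(S[:,2]*1000-h)<5)]*1000
    m=cv2.minEnclosingCircle(T[:,:2].astype(np.float32)); print(n,len(T),np.round(m[0],1),round(m[1],1),np.median(T[:,2]))
    if n[:3]=='nut':
        hl=cv2.convexHull(T[:,:2].astype(np.float32))[:,0]; 
        q=T[:,:2]-m[0]
        A=np.arange(0,60,.5); w=[sum(np.ptp(q@[np.cos(np.radians(a+k)),np.sin(np.radians(a+k))]) for k in(0,60,120)) for a in A]; print('  flat normal',A[np.argmin(w)],min(w)/3)
E
```

```text
bear 836 [457.8 -68.1] 25.7 13.210474295007046
nut1 897 [453.7  57.7] 26.3 22.845637377087225
  flat normal 12.0 46.55747669454704
nut2 851 [ 434.9 -197.2] 26.2 22.885730702293717
  flat normal 28.0 46.20458441632328
tin 2131 [ 449.7 -329. ] 30.5 32.63136064921823
bush2 487 [418.9 182.4] 20.4 48.07246523300296
```

Emit:
jog_arm:
  increments:
    - [[8,-22,40],0,-1]
    - [[8,-22,40],0,-1]
    - [[0,0,0],0,-1]

```text
time_s: 2.2
tcp_pos: [0.4544, -0.0722, 0.1224]
tcp_rot: [1.0, -0.009, 0.001, -0.001]
contact_force: [-0.7, -0.0, 1.1]
finger_gap: 0.0938
```

Emit:
jog_arm:
  increments:
    - [[1,-4,35],0,-1]
    - [[0,0,35],0,-1]
    - [[0,0,28],0,-1]
    - [[0,0,10],0,-1]
    - [[0,0,0],0,-1]

```text
time_s: 2.82
tcp_pos: [0.4614, -0.0782, 0.0203]
tcp_rot: [1.0, -0.013, 0.008, 0.002]
contact_force: [0.4, -0.9, 0.1]
finger_gap: 0.0942
```

```bash
python3 - <<'E'
from h import *
go(455.5,-68,4,0)
s=ctrl.observe();print(s['tcp_rot'],Ro.from_quat(s['tcp_rot']).as_matrix()[:,2],np.degrees(s['joint_positions']))
E
```

```text
t 2.83 tcp [461.4 -78.2  20.3] yaw -1.4 gap 94.2 F [ 0.4 -0.9  0.1]
now-axes d [ -6.4 -10.1  16.1] turn about tool z -1.4
after-turn d [ -5.9 -10.2  16.3]
[ 0.9998905  -0.01251288  0.00756329  0.00228383] [ 0.01506778 -0.00475644 -0.99987516] [-2.35970315e+01  4.37944976e+00  1.22155891e+02  1.20714864e-01
  5.25644588e+01  6.77642954e+01]
```

Emit:
jog_arm:
  increments:
    - [[-6,-10,0],0,-1]
    - [[0,0,0],0,-1]

```text
time_s: 3.08
tcp_pos: [0.457, -0.0687, 0.0227]
tcp_rot: [1.0, -0.013, 0.01, 0.003]
contact_force: [-0.1, -0.1, -0.9]
finger_gap: 0.0936
```

```bash
python3 - <<'E'
from h import *
go(455.5,-68,4,0)
s=ctrl.observe();print(s['tcp_rot'],Ro.from_quat(s['tcp_rot']).as_matrix()[:,2],np.degrees(s['joint_positions']))
E
```

```text
t 3.08 tcp [457.  -68.7  22.7] yaw -1.5 gap 93.6 F [-0.1 -0.1 -0.9]
now-axes d [-1.8 -0.7 18.6] turn about tool z -1.5
after-turn d [-1.5 -0.7 18.7]
[ 0.9998662  -0.01289995  0.00955541  0.00313993] [ 0.01902725 -0.00652555 -0.99979767] [-2.26970056e+01  3.16342608e+00  1.23126800e+02  9.53702860e-02
  5.25597112e+01  6.87241171e+01]
```

Emit:
jog_arm:
  increments:
    - [[-1,-1,8],-1,-1]
    - [[0,0,7],-1,-1]
    - [[0,0,3],0,-1]
    - [[0,0,0],0,-1]

```text
time_s: 3.58
tcp_pos: [0.4569, -0.0676, 0.0042]
tcp_rot: [1.0, 0.006, 0.01, 0.004]
contact_force: [0.6, -0.1, 0.2]
finger_gap: 0.0941
```

Emit:
jog_arm:
  increments:
    - [[0,0,0],0,1]
    - [[0,0,0],0,1]
    - [[0,0,0],0,1]
    - [[0,0,0],0,1]
    - [[0,0,0],0,1]
    - [[0,0,0],0,1]
  newtons: 25

```text
time_s: 4.32
tcp_pos: [0.4572, -0.0678, 0.0045]
tcp_rot: [1.0, 0.006, 0.011, 0.004]
contact_force: [0.2, 0.2, -0.3]
finger_gap: 0.0512
```

```bash
python3 - <<'E'
from h import *
go(626,7.5,100,0)
E
```

```text
t 4.33 tcp [457.2 -67.8   4.5] yaw 0.7 gap 51.2 F [ 0.2  0.2 -0.3]
now-axes d [171.7 -72.5 -92.5] turn about tool z 0.7
after-turn d [168.8 -75.3 -95.5]
```

Emit:
jog_arm:
  increments:
    - [[0,0,-15],0,1]
    - [[0,0,-35],0,1]
    - [[0,0,-35],0,1]
    - [[20,-8,0],0,1]
    - [[35,-15,0],0,1]
    - [[35,-15,0],0,1]
    - [[35,-15,0],0,1]
    - [[25,-12,0],0,1]
    - [[12,-5,0],0,1]
    - [[0,0,0],0,1]

```text
time_s: 5.58
tcp_pos: [0.6212, 0.0071, 0.1035]
tcp_rot: [1.0, 0.006, 0.013, 0.005]
contact_force: [-0.4, -0.4, -0.7]
finger_gap: 0.0515
```

```bash
python3 - <<'E'
from h import *
go(626,7.5,25,0)
grab('side','s1.png')
s=ctrl.observe();print(Ro.from_quat(s['tcp_rot']).as_matrix()[:,2])
E
```

```text
t 5.58 tcp [621.2   7.1 103.5] yaw 0.7 gap 51.5 F [-0.4 -0.4 -0.7]
now-axes d [ 2.8 -1.1 78.6] turn about tool z 0.7
after-turn d [ 4.8 -0.4 78.5]
[ 0.02553674 -0.00889428 -0.99963432]
```

View pics/s1.png

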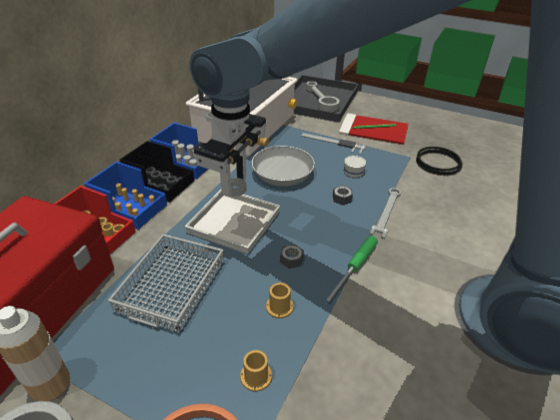

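The side view shows the bearing held in the fingers at (233,190), above the tray.

Emit:
jog_arm:
  increments:
    - [[3,0,20],0,1]
    - [[0,0,25],0,1]
    - [[0,0,20],0,1]
    - [[0,0,12],0,1]
    - [[0,0,6],0,1]
    - [[0,0,0],0,1]

```text
time_s: 6.38
tcp_pos: [0.6223, 0.0046, 0.014]
tcp_rot: [1.0, 0.004, 0.011, 0.004]
contact_force: [0.2, 0.5, -1.3]
finger_gap: 0.051
```

```bash
python3 - <<'E'
from h import *
go(626,7.5,8.5,0)
E
```

```text
t 6.38 tcp [622.3   4.6  14. ] yaw 0.5 gap 51.0 F [ 0.2  0.5 -1.3]
now-axes d [ 3.6 -2.9  5.5] turn about tool z 0.5
after-turn d [ 3.7 -2.9  5.5]
```

Emit:
jog_arm:
  increments:
    - [[0,0,2],0,1]
    - [[0,0,2],0,1]
    - [[0,0,1],0,1]
    - [[0,0,0],0,1]

```text
time_s: 6.88
tcp_pos: [0.6242, 0.0044, 0.0109]
tcp_rot: [1.0, 0.004, 0.013, 0.005]
contact_force: [0.6, -0.5, -0.8]
finger_gap: 0.0511
```

Emit:
jog_arm:
  increments:
    - [[0,0,2],0,1]
    - [[0,0,1.5],0,1]
    - [[0,0,0],0,1]

```text
time_s: 7.25
tcp_pos: [0.6249, 0.0043, 0.0087]
tcp_rot: [1.0, 0.005, 0.013, 0.005]
contact_force: [-0.3, 0.3, -1.8]
finger_gap: 0.0511
```

Emit:
jog_arm:
  increments:
    - [[0,0,1],0,1]
    - [[0,0,1],0,1]
    - [[0,0,0],0,1]

```text
time_s: 7.62
tcp_pos: [0.6253, 0.0043, 0.0086]
tcp_rot: [1.0, 0.005, 0.013, 0.005]
contact_force: [-0.0, -0.1, -1.3]
finger_gap: 0.0516
```

Emit:
jog_arm:
  increments:
    - [[0,0,2.5],0,1]
    - [[0,0,0],0,1]

```text
time_s: 7.88
tcp_pos: [0.6259, 0.0042, 0.0088]
tcp_rot: [1.0, 0.005, 0.012, 0.005]
contact_force: [-0.1, -1.0, -0.8]
finger_gap: 0.0513
```

Emit:
jog_arm:
  increments:
    - [[0,0,0],0,0]
    - [[0,0,0],0,-0.2]
    - [[0,0,0],0,-0.3]
    - [[0,0,0],0,-0.4]

```text
time_s: 8.38
tcp_pos: [0.6257, 0.0042, 0.0078]
tcp_rot: [1.0, 0.005, 0.012, 0.005]
contact_force: [0.6, -0.3, 0.4]
finger_gap: 0.0649
```

```bash
python3 - <<'E'
from h import *
go(451.5,57.5,105,-18)
f=grab('wrist','w2.png')
E
```

```text
t 8.38 tcp [625.7   4.2   7.8] yaw 0.5 gap 64.9 F [ 0.6 -0.3  0.4]
now-axes d [-171.3  -54.  -101.9] turn about tool z 18.5
after-turn d [-182.2    3.1  -97.2]
```

View pics/w2.png

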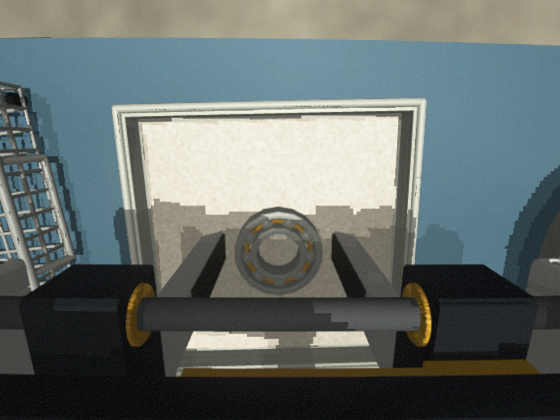

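The wrist view shows the bearing flat on the paper, free between the fingers at (278,252). Next is the nut at y = +57.

Emit:
jog_arm:
  increments:
    - [[0,0,-20],0,-0.4]
    - [[0,0,-40],0,-0.4]
    - [[0,0,-40],0,-1]
    - [[0,0,0],9,-1]
    - [[0,0,0],9,-1]
    - [[-25,0,0],0,-1]
    - [[-45,1,0],0,-1]
    - [[-45,1,0],0,-1]
    - [[-40,1,0],0,-1]
    - [[-25,0,0],0,-1]
    - [[0,0,0],0,-1]

```text
time_s: 9.8
tcp_pos: [0.4523, 0.0587, 0.1206]
tcp_rot: [0.987, -0.157, 0.024, 0.003]
contact_force: [0.3, 0.2, 0.9]
finger_gap: 0.094
```

```bash
cat >> h.py <<'E'
def tilt(): print('tool z',np.round(Ro.from_quat(ctrl.observe()['tcp_rot']).as_matrix()[:,2],3))
E
python3 - <<'E'
from h import *
go(451.5,57.5,5,-18.5);tilt()
grab('wrist','w3.png')
E
```

```text
t 9.8 tcp [452.3  58.7 120.6] yaw -18.1 gap 94.0 F [0.3 0.2 0.9]
now-axes d [ -5.9   1.7 115.5] turn about tool z 0.4
after-turn d [ -0.4   1.4 115.6]
tool z [ 0.046 -0.012 -0.999]
```

View pics/w3.png

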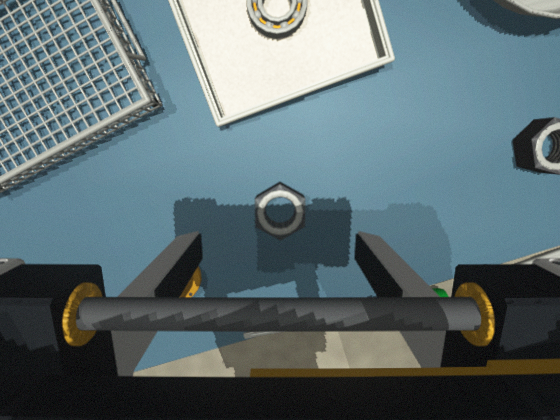

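Emit:
jog_arm:
  increments:
    - [[-1,0,35],0,-1]
    - [[-2,0,35],0,-1]
    - [[-2,1,20],0,-1]
    - [[-1,0,5],0,-1]
    - [[0,0,0],0,-1]

```text
time_s: 10.48
tcp_pos: [0.4618, 0.0555, 0.0288]
tcp_rot: [0.987, -0.158, 0.03, 0.002]
contact_force: [0.0, 0.4, 0.8]
finger_gap: 0.0935
```

```bash
python3 - <<'E'
from h import *
go(451.5,57.5,5,-18.5);tilt()
E
```

```text
t 10.47 tcp [461.8  55.5  28.8] yaw -18.2 gap 93.5 F [0.  0.4 0.8]
now-axes d [-11.8   1.5  23.1] turn about tool z 0.3
after-turn d [-10.4   1.4  23.8]
tool z [ 0.059 -0.014 -0.998]
```

Emit:
jog_arm:
  increments:
    - [[-3,0,0],0,-1]
    - [[-3,0,0],0,-1]
    - [[-3,0,0],0,-1]
    - [[-2,0,0],0,-1]

```text
time_s: 10.98
tcp_pos: [0.4533, 0.0589, 0.0309]
tcp_rot: [0.987, -0.158, 0.033, 0.002]
contact_force: [0.1, -1.0, 0.8]
finger_gap: 0.0939
```

```bash
python3 - <<'E'
from h import *
go(451.5,57.5,5,-18.5);tilt()
E
```

```text
t 10.97 tcp [453.3  58.9  30.9] yaw -18.2 gap 93.9 F [ 0.1 -1.   0.8]
now-axes d [-3.   2.  25.7] turn about tool z 0.3
after-turn d [-1.3  1.9 25.9]
tool z [ 0.064 -0.015 -0.998]
```

Emit:
jog_arm:
  increments:
    - [[0,0,4],0,-1]
    - [[0,0,4],0,-1]
    - [[0,0,4],0,-1]
    - [[0,0,4],0,-1]

```text
time_s: 11.48
tcp_pos: [0.4544, 0.0587, 0.014]
tcp_rot: [0.987, -0.158, 0.033, 0.002]
contact_force: [0.9, -0.4, 0.4]
finger_gap: 0.0941
```

```bash
python3 - <<'E'
from h import *
go(451.5,57.5,5,-18.5);tilt()
E
```

```text
t 11.47 tcp [454.4  58.7  14. ] yaw -18.2 gap 94.1 F [ 0.9 -0.4  0.4]
now-axes d [-3.   2.1  8.8] turn about tool z 0.3
after-turn d [-2.4  2.   9. ]
tool z [ 0.065 -0.015 -0.998]
```

Emit:
jog_arm:
  increments:
    - [[-1,1,4],0,-1]
    - [[-1,1,4],0,-1]
    - [[0,0,1],0,-1]
    - [[0,0,0],0,1]
    - [[0,0,0],0,1]
    - [[0,0,0],0,1]
    - [[0,0,0],0,1]
    - [[0,0,0],0,1]
    - [[0,0,0],0,1]
  newtons: 30

```text
time_s: 12.6
tcp_pos: [0.4524, 0.0571, 0.0041]
tcp_rot: [0.987, -0.158, 0.033, 0.002]
contact_force: [-0.2, 0.8, -0.6]
finger_gap: 0.0456
```

```bash
python3 - <<'E'
from h import *
go(584,-232,100,-1);tilt()
E
```

```text
t 12.6 tcp [452.4  57.1   4.1] yaw -18.2 gap 45.6 F [-0.2  0.8 -0.6]
now-axes d [221.4 233.  -82.8] turn about tool z -17.2
after-turn d [136.6 286.8 -95.9]
tool z [ 0.065 -0.015 -0.998]
```

Emit:
jog_arm:
  increments:
    - [[0,0,-10],0,1]
    - [[0,0,-25],0,1]
    - [[0,0,-25],0,1]
    - [[0,0,-25],0,1]
    - [[0,0,-10],-8.5,1]
    - [[0,0,0],-8.5,1]

```text
time_s: 13.35
tcp_pos: [0.4438, 0.059, 0.1029]
tcp_rot: [0.999, -0.006, 0.031, 0.007]
contact_force: [-0.7, -0.3, -1.3]
finger_gap: 0.0457
```

```bash
python3 - <<'E'
from h import *
go(649,-232,100,-1);tilt()
E
```

```text
t 13.35 tcp [443.8  59.  102.9] yaw -0.7 gap 45.7 F [-0.7 -0.3 -1.3]
now-axes d [208.  288.3  19.8] turn about tool z 0.3
after-turn d [210.3 287.3   2.9]
tool z [ 0.062 -0.015 -0.998]
```

Emit:
jog_arm:
  increments:
    - [[12,16,1],0,1]
    - [[22,30,2],0,1]
    - [[22,30,2],0,1]
    - [[22,30,2],0,1]
    - [[22,30,2],0,1]
    - [[22,30,2],0,1]
    - [[22,30,2],0,1]
    - [[22,30,2],0,1]
    - [[22,30,2],0,1]
    - [[10,14,1],0,1]
    - [[4,6,0],0,1]
    - [[0,0,0],0,1]

```text
time_s: 14.85
tcp_pos: [0.6456, -0.2259, 0.1029]
tcp_rot: [1.0, -0.004, 0.029, 0.006]
contact_force: [-0.1, 0.3, -1.3]
finger_gap: 0.0454
```

```bash
python3 - <<'E'
from h import *
go(649,-232,40,-1);tilt()
E
```

```text
t 14.85 tcp [ 645.6 -225.9  102.9] yaw -0.5 gap 45.4 F [-0.1  0.3 -1.3]
now-axes d [-0.2  5.3 63.1] turn about tool z 0.5
after-turn d [ 3.5  6.  62.9]
tool z [ 0.058 -0.012 -0.998]
```

Emit:
jog_arm:
  increments:
    - [[0,3,20],0,1]
    - [[0,3,25],0,1]
    - [[-1,0,20],0,1]
    - [[-1,0,10],0,1]
    - [[0,0,4],0,1]
    - [[0,0,0],0,1]

```text
time_s: 15.6
tcp_pos: [0.6458, -0.2296, 0.0178]
tcp_rot: [1.0, -0.003, 0.027, 0.005]
contact_force: [-0.9, 0.4, -2.5]
finger_gap: 0.0457
```

```bash
python3 - <<'E'
from h import *
go(649,-232,13.5,-1);tilt()
grab('side','s3.png')
E
```

```text
t 15.6 tcp [ 645.8 -229.6   17.8] yaw -0.3 gap 45.7 F [-0.9  0.4 -2.5]
now-axes d [3.  2.4 4.5] turn about tool z 0.7
after-turn d [3.2 2.4 4.3]
tool z [ 0.054 -0.009 -0.999]
```

View pics/s3.png

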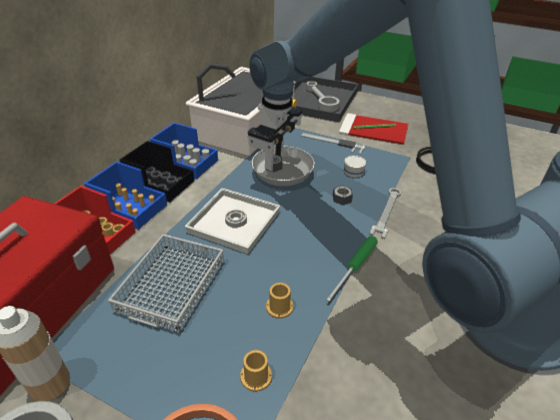

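The side view shows the bearing flat in the tray at (236,217), and the hand in the dish with the nut. I lower the last few mm.

Emit:
jog_arm:
  increments:
    - [[1,0,2],0,1]
    - [[1,0,2],0,1]
    - [[0,0,2],0,1]

```text
time_s: 16.02
tcp_pos: [0.65, -0.2306, 0.0143]
tcp_rot: [1.0, -0.003, 0.029, 0.006]
contact_force: [-0.7, -0.2, -1.4]
finger_gap: 0.0458
```

Emit:
jog_arm:
  increments:
    - [[0,0,2],0,1]
    - [[0,0,1],0,1]

```text
time_s: 16.27
tcp_pos: [0.6507, -0.2309, 0.0135]
tcp_rot: [1.0, -0.003, 0.029, 0.006]
contact_force: [-2.1, 0.6, 3.3]
finger_gap: 0.0453
```

Emit:
jog_arm:
  increments:
    - [[0,0,2],0,1]

```text
time_s: 16.4
tcp_pos: [0.6513, -0.2311, 0.0134]
tcp_rot: [1.0, -0.003, 0.029, 0.006]
contact_force: [-5.2, 2.9, 11.2]
finger_gap: 0.0457
```

Contact is confirmed at z = 13.4. I open gently.

Emit:
jog_arm:
  increments:
    - [[0,0,0],0,0.05]
    - [[0,0,0],0,-0.1]
    - [[0,0,0],0,-0.2]
    - [[0,0,0],0,-0.25]
    - [[0,0,0],0,-0.25]

```text
time_s: 17.02
tcp_pos: [0.6521, -0.2316, 0.0135]
tcp_rot: [1.0, -0.003, 0.03, 0.006]
contact_force: [-1.1, 0.8, -0.3]
finger_gap: 0.0588
```

```bash
python3 - <<'E'
from h import *
go(433,-197.5,110,-1.5);tilt()
grab('wrist','w4.png')
E
```

```text
t 17.02 tcp [ 652.1 -231.6   13.5] yaw -0.3 gap 58.8 F [-1.1  0.8 -0.3]
now-axes d [-213.1  -31.5 -110. ] turn about tool z 1.2
after-turn d [-219.9  -28.4  -96.5]
tool z [ 0.06  -0.013 -0.998]
```

View pics/w4.png

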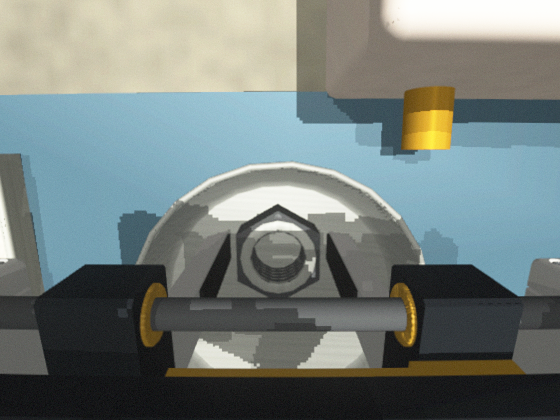

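Emit:
jog_arm:
  increments:
    - [[0,0,-20],0,-0.25]
    - [[0,0,-50],0,-0.25]
    - [[0,0,-30],0,-1]
    - [[-50,-7,-2],0,-1]
    - [[-60,-8,-3],0,-1]
    - [[-60,-8,-3],0,-1]
    - [[-35,-6,-2],0,-1]
    - [[0,0,0],0,-1]

```text
time_s: 18.08
tcp_pos: [0.439, -0.2016, 0.1241]
tcp_rot: [0.999, -0.002, 0.037, 0.011]
contact_force: [0.0, -0.5, -1.1]
finger_gap: 0.0944
```

```bash
python3 - <<'E'
from h import *
go(433,-197.5,30,-1.5);tilt()
E
```

```text
t 18.07 tcp [ 439.  -201.6  124.1] yaw -0.2 gap 94.4 F [ 0.  -0.5 -1.1]
now-axes d [-13.   -6.2  93.3] turn about tool z 1.3
after-turn d [-6.1 -3.9 94.1]
tool z [ 0.074 -0.023 -0.997]
```

Emit:
jog_arm:
  increments:
    - [[5,0,0],0,-1]
    - [[5,0,0],0,-1]
    - [[5,0,0],0,-1]
    - [[5,0,0],0,-1]
    - [[5,0,0],0,-1]
    - [[5,0,0],0,-1]

```text
time_s: 18.82
tcp_pos: [0.4748, -0.2031, 0.1288]
tcp_rot: [0.999, -0.002, 0.039, 0.013]
contact_force: [0.6, -0.3, 0.0]
finger_gap: 0.0939
```

```bash
python3 - <<'E'
from h import *
go(433,-197.5,30,-1.5);tilt()
E
```

```text
t 18.82 tcp [ 474.8 -203.1  128.8] yaw -0.1 gap 93.9 F [ 0.6 -0.3  0. ]
now-axes d [-49.4  -7.9  95.1] turn about tool z 1.4
after-turn d [-41.9  -4.5  98.8]
tool z [ 0.078 -0.025 -0.997]
```

Emit:
jog_arm:
  increments:
    - [[-40,-5,0],0,-1]
    - [[0,0,0],0,-1]

```text
time_s: 19.08
tcp_pos: [0.4346, -0.1977, 0.1249]
tcp_rot: [0.999, -0.001, 0.038, 0.012]
contact_force: [0.8, -0.8, -0.2]
finger_gap: 0.094
```

```bash
python3 - <<'E'
from h import *
go(433,-197.5,30,-1.5);tilt()
E
```

```text
t 19.07 tcp [ 434.6 -197.7  124.9] yaw -0.1 gap 94.0 F [ 0.8 -0.8 -0.2]
now-axes d [-8.9 -2.5 94.4] turn about tool z 1.4
after-turn d [-1.6 -0.2 94.9]
tool z [ 0.076 -0.024 -0.997]
```

Emit:
jog_arm:
  increments:
    - [[-3,-1,45],0,-1]
    - [[-4,-1,45],0,-1]
    - [[0,0,0],0,-1]

```text
time_s: 19.45
tcp_pos: [0.4387, -0.2004, 0.0355]
tcp_rot: [0.999, -0.002, 0.041, 0.014]
contact_force: [-0.3, 0.3, 0.3]
finger_gap: 0.0935
```

```bash
python3 - <<'E'
from h import *
go(433,-197.5,5,-1.5);tilt()
E
```

```text
t 19.45 tcp [ 438.7 -200.4   35.5] yaw -0.1 gap 93.5 F [-0.3  0.3  0.3]
now-axes d [-8.2 -3.8 29.8] turn about tool z 1.4
after-turn d [-5.7 -2.8 30.5]
tool z [ 0.083 -0.029 -0.996]
```

Emit:
jog_arm:
  increments:
    - [[-6,-3,15],0.7,-1]
    - [[-3,0,13],0.7,-1]
    - [[0,0,0],0,-1]

```text
time_s: 19.82
tcp_pos: [0.4349, -0.2002, 0.0089]
tcp_rot: [0.999, -0.014, 0.044, 0.016]
contact_force: [-1.2, 0.0, -0.1]
finger_gap: 0.0938
```

```bash
python3 - <<'E'
from h import *
go(433,-197.5,5,-1.5);tilt()
E
```

```text
t 19.82 tcp [ 434.9 -200.2    8.9] yaw -1.6 gap 93.8 F [-1.2  0.  -0.1]
now-axes d [-2.3 -2.8  3.6] turn about tool z -0.1
after-turn d [-2.  -2.7  3.9]
tool z [ 0.088 -0.033 -0.996]
```

Emit:
jog_arm:
  increments:
    - [[-3,-3,4],0,-1]
    - [[0,0,0],0,1]
    - [[0,0,0],0,1]
    - [[0,0,0],0,1]
    - [[0,0,0],0,1]
    - [[0,0,0],0,1]
    - [[0,0,0],0,1]

```text
time_s: 20.7
tcp_pos: [0.4338, -0.1984, 0.0064]
tcp_rot: [0.999, -0.014, 0.046, 0.017]
contact_force: [0.4, -0.2, 0.4]
finger_gap: 0.0456
```

```bash
python3 - <<'E'
from h import *
go(583,-231,100,-1.5);tilt()
E
```

```text
t 20.7 tcp [ 433.8 -198.4    6.4] yaw -1.6 gap 45.6 F [ 0.4 -0.2  0.4]
now-axes d [158.1  31.2 -78.2] turn about tool z -0.1
after-turn d [150.   28.7 -93.6]
tool z [ 0.092 -0.036 -0.995]
```

Emit:
jog_arm:
  increments:
    - [[0,0,-40],0,1]
    - [[0,0,-50],0,1]
    - [[0,0,0],0,1]

```text
time_s: 21.08
tcp_pos: [0.4236, -0.1937, 0.0959]
tcp_rot: [0.999, -0.015, 0.044, 0.016]
contact_force: [0.9, -0.2, -1.8]
finger_gap: 0.0458
```

```bash
python3 - <<'E'
from h import *
go(583,-231,100,-1.5);tilt()
grab('wrist','w5.png')
E
```

```text
t 21.07 tcp [ 423.6 -193.7   95.9] yaw -1.6 gap 45.8 F [ 0.9 -0.2 -1.8]
now-axes d [160.1  32.5  11. ] turn about tool z -0.1
after-turn d [160.3  33.1  -4.1]
tool z [ 0.087 -0.032 -0.996]
```

View pics/w5.png

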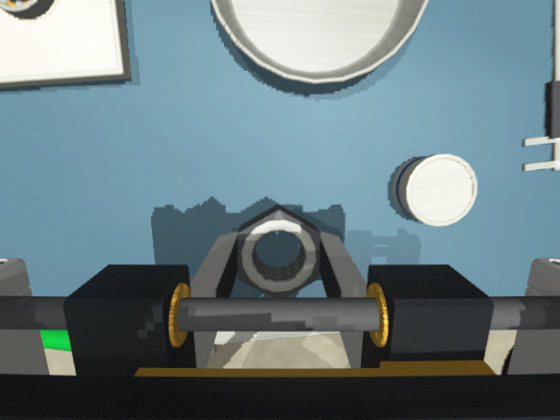

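Emit:
jog_arm:
  increments:
    - [[30,6,2],0,1]
    - [[50,10,3],0,1]
    - [[50,10,3],0,1]
    - [[27,6,3],0,1]
    - [[0,0,0],0,1]

```text
time_s: 21.75
tcp_pos: [0.575, -0.225, 0.0799]
tcp_rot: [0.999, -0.015, 0.032, 0.008]
contact_force: [-0.2, -0.3, -2.6]
finger_gap: 0.0461
```

```bash
python3 - <<'E'
from h import *
go(583,-231,30,-1.5);tilt()
E
```

```text
t 21.75 tcp [ 575.  -225.    79.9] yaw -1.7 gap 46.1 F [-0.2 -0.3 -2.6]
now-axes d [ 5.   5.  50.4] turn about tool z -0.2
after-turn d [ 8.1  5.8 49.9]
tool z [ 0.063 -0.016 -0.998]
```

Emit:
jog_arm:
  increments:
    - [[3,3,30],0,1]
    - [[3,3,22],0,1]
    - [[0,0,0],0,1]

```text
time_s: 22.12
tcp_pos: [0.5779, -0.2289, 0.0209]
tcp_rot: [1.0, -0.015, 0.026, 0.004]
contact_force: [0.0, 0.3, -2.1]
finger_gap: 0.0459
```

```bash
python3 - <<'E'
from h import *
go(583,-231,15.5,-1.5);tilt()
E
```

```text
t 22.12 tcp [ 577.9 -228.9   20.9] yaw -1.7 gap 45.9 F [ 0.   0.3 -2.1]
now-axes d [4.9 1.9 5.7] turn about tool z -0.2
after-turn d [5.2 2.  5.4]
tool z [ 0.053 -0.01  -0.999]
```

Emit:
jog_arm:
  increments:
    - [[4,1,3],0,1]
    - [[0,0,1.5],0,1]

```text
time_s: 22.38
tcp_pos: [0.5812, -0.2298, 0.0167]
tcp_rot: [1.0, -0.015, 0.026, 0.004]
contact_force: [0.0, -0.7, -1.9]
finger_gap: 0.0458
```

Emit:
jog_arm:
  increments:
    - [[0,0,2],0,1]

```text
time_s: 22.5
tcp_pos: [0.5814, -0.2299, 0.0161]
tcp_rot: [1.0, -0.015, 0.026, 0.004]
contact_force: [-6.1, 2.3, 9.9]
finger_gap: 0.0463
```

Emit:
jog_arm:
  increments:
    - [[0,0,2],0,1]

```text
time_s: 22.62
tcp_pos: [0.5821, -0.2302, 0.0161]
tcp_rot: [1.0, -0.015, 0.026, 0.005]
contact_force: [-5.4, 2.3, 9.1]
finger_gap: 0.046
```

Emit:
jog_arm:
  increments:
    - [[0,0,0],0,0.05]
    - [[0,0,0],0,-0.1]
    - [[0,0,0],0,-0.2]
    - [[0,0,0],0,-0.25]
    - [[0,0,0],0,-0.25]

```text
time_s: 23.25
tcp_pos: [0.5841, -0.2314, 0.0188]
tcp_rot: [0.999, -0.015, 0.029, 0.006]
contact_force: [-0.1, -0.5, 0.4]
finger_gap: 0.0588
```

Emit:
jog_arm:
  increments:
    - [[0,0,-30],0,-0.25]
    - [[0,0,-50],0,-0.25]
    - [[0,0,-50],0,-0.25]
    - [[0,0,0],0,-1]

```text
time_s: 23.75
tcp_pos: [0.576, -0.2295, 0.1513]
tcp_rot: [0.999, -0.015, 0.028, 0.006]
contact_force: [-0.1, 0.0, 0.1]
finger_gap: 0.0657
```

```bash
python3 - <<'E'
from h import *
go(417.5,183,125,0);tilt()
grab('wrist','w6.png')
grab('top','t6.png')
E
```

```text
t 23.75 tcp [ 576.  -229.5  151.3] yaw -1.7 gap 65.7 F [-0.1  0.   0.1]
now-axes d [-171.9 -407.7   12.3] turn about tool z -1.7
after-turn d [-158.5 -412.5   26.3]
tool z [ 0.056 -0.012 -0.998]
```

View pics/w6.png

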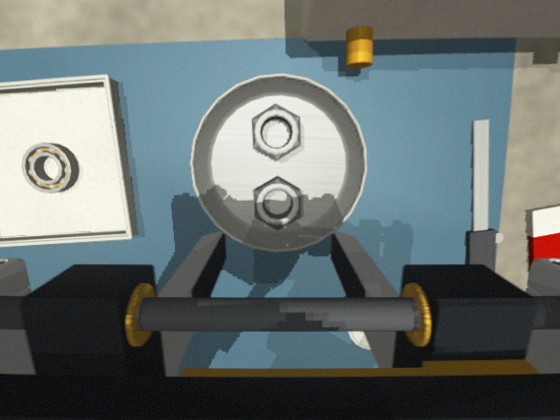

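View pics/t6.png

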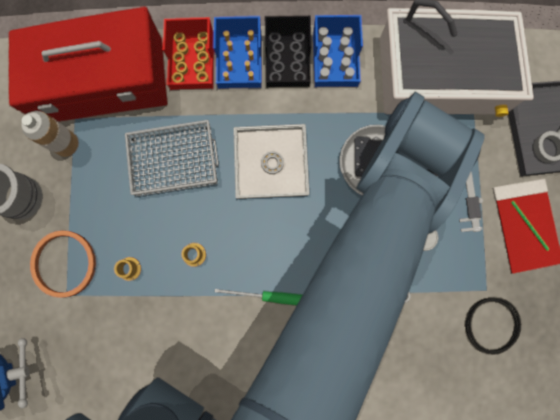

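The wrist view shows both nuts flat in the dish at (276,132) and (277,202). The top view shows the bearing lying in the tray at (272,163). Next are the bushes.

Emit:
jog_arm:
  increments:
    - [[-12,-28,1],-1.7,-1]
    - [[-22,-52,2],0,-1]
    - [[-22,-52,2],0,-1]
    - [[-22,-52,2],0,-1]
    - [[-22,-52,2],0,-1]
    - [[-22,-52,1],0,-1]
    - [[-22,-52,1],0,-1]
    - [[-20,-48,1],0,-1]
    - [[-5,-12,0],0,-1]
    - [[0,0,0],0,-1]

```text
time_s: 25.1
tcp_pos: [0.3886, 0.1844, 0.106]
tcp_rot: [1.0, -0.001, 0.008, 0.001]
contact_force: [0.2, -1.1, 0.5]
finger_gap: 0.094
```

```bash
python3 - <<'E'
from h import *
go(417.5,183,80,0);tilt()
f=grab('wrist','w7.png'); P=cloud(f); P[f['range_z']<=0]=np.nan; S=P.reshape(-1,3)
for n,c,h in(('bush2',(417,183),50),('bush1',(385,330),50)):
    T=S[(np.hypot(*(S[:,:2]*1000-c).T)<35)&(abs(S[:,2]*1000-h)<5)]*1000
    if len(T)>20: m=cv2.minEnclosingCircle(T[:,:2].astype(np.float32)); print(n,len(T),np.round(m[0],1),round(m[1],1),np.median(T[:,2]))
E
```

```text
t 25.1 tcp [388.6 184.4 106. ] yaw -0.1 gap 94.0 F [ 0.2 -1.1  0.5]
now-axes d [28.5  1.3 26.5] turn about tool z -0.1
after-turn d [28.9  1.4 26. ]
tool z [ 0.016 -0.002 -1.   ]
bush2 918 [419.6 183.2] 19.9 48.43124554950815
bush1 929 [387.9 331.2] 20.7 48.23738021718943
```

View pics/w7.png

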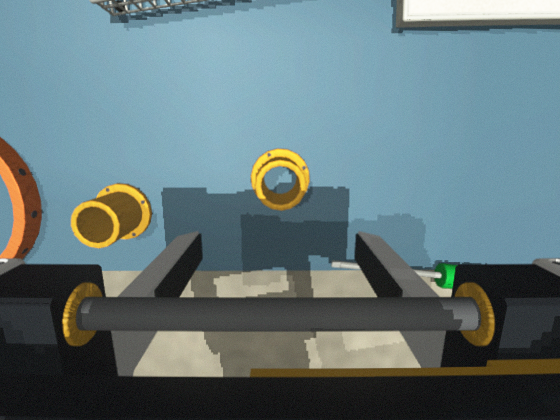

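The wrist view shows the near bush at (281,180), centred between the jaws, and the other at (110,220). The tilt has largely gone.

Emit:
jog_arm:
  increments:
    - [[29,1,0],0,-1]
    - [[0,0,0],0,-1]
    - [[0,0,30],0,-1]
    - [[0,0,30],0,-1]
    - [[0,0,0],0,-1]

```text
time_s: 25.78
tcp_pos: [0.4198, 0.1773, 0.0443]
tcp_rot: [1.0, -0.006, 0.006, 0.002]
contact_force: [-0.5, -1.4, -0.5]
finger_gap: 0.0938
```

```bash
python3 - <<'E'
from h import *
go(418.5,183,17,0);tilt()
E
```

```text
t 25.77 tcp [419.8 177.3  44.3] yaw -0.7 gap 93.8 F [-0.5 -1.4 -0.5]
now-axes d [-1.7 -5.8 27.3] turn about tool z -0.7
after-turn d [-1.3 -5.7 27.3]
tool z [ 0.013 -0.004 -1.   ]
```

Emit:
jog_arm:
  increments:
    - [[-2,-5,15],0,-1]
    - [[0,-1,12],0,-1]
    - [[0,0,0],0,-1]

```text
time_s: 26.15
tcp_pos: [0.4193, 0.1832, 0.0176]
tcp_rot: [1.0, -0.007, 0.008, 0.002]
contact_force: [-0.4, -0.5, 0.2]
finger_gap: 0.0941
```

```bash
python3 - <<'E'
from h import *
go(418.5,183,17,0);tilt()
E
```

```text
t 26.15 tcp [419.3 183.2  17.6] yaw -0.8 gap 94.1 F [-0.4 -0.5  0.2]
now-axes d [-0.8  0.2  0.6] turn about tool z -0.8
after-turn d [-0.8  0.2  0.6]
tool z [ 0.016 -0.003 -1.   ]
```

Emit:
jog_arm:
  increments:
    - [[0,0,0],0,1]
    - [[0,0,0],0,1]
    - [[0,0,0],0,1]
    - [[0,0,0],0,1]
    - [[0,0,0],0,1]
    - [[0,0,0],0,1]
  newtons: 35

```text
time_s: 26.9
tcp_pos: [0.4207, 0.1835, 0.0192]
tcp_rot: [1.0, -0.007, 0.009, 0.001]
contact_force: [0.4, -0.3, 0.1]
finger_gap: 0.0392
```

Emit:
jog_arm:
  increments:
    - [[0,0,-20],0,1]
    - [[0,0,-45],0,1]
    - [[0,0,-35],0,1]
    - [[0,0,0],-4,1]
    - [[0,0,0],-4,1]

```text
time_s: 27.52
tcp_pos: [0.4153, 0.1833, 0.1189]
tcp_rot: [0.998, 0.065, 0.005, 0.002]
contact_force: [-0.2, 0.2, -2.4]
finger_gap: 0.0391
```

```bash
python3 - <<'E'
from h import *
go(640,195,120,7.5);tilt()
E
```

```text
t 27.52 tcp [415.3 183.3 118.9] yaw 7.5 gap 39.1 F [-0.2  0.2 -2.4]
now-axes d [224.3  17.5   1.4] turn about tool z -0.0
after-turn d [224.3  17.7  -1.1]
tool z [ 0.011 -0.004 -1.   ]
```

Emit:
jog_arm:
  increments:
    - [[30,2,0],0,1]
    - [[50,4,-1],0,1]
    - [[50,4,-2],0,1]
    - [[50,4,-2],0,1]
    - [[32,3,0],0,1]
    - [[0,0,0],0,1]

```text
time_s: 28.28
tcp_pos: [0.6293, 0.194, 0.1193]
tcp_rot: [0.998, 0.065, 0.001, 0.003]
contact_force: [-0.6, -0.6, -3.1]
finger_gap: 0.0394
```

```bash
python3 - <<'E'
from h import *
go(640,195,60,7.5);tilt()
grab('side','s8.png')
E
```

```text
t 28.27 tcp [629.3 194.  119.3] yaw 7.5 gap 39.4 F [-0.6 -0.6 -3.1]
now-axes d [10.7  0.1 59.4] turn about tool z 0.0
after-turn d [10.7  0.4 59.3]
tool z [ 0.001 -0.005 -1.   ]
```

View pics/s8.png

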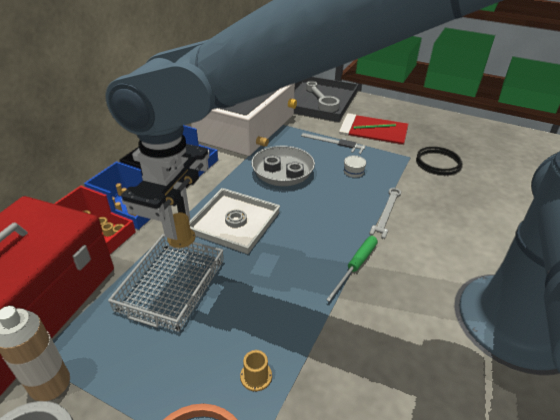

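The side view shows the bush hanging upright at (180,232), above the basket's tray-side half. Both nuts are in the dish.

Emit:
jog_arm:
  increments:
    - [[8,0,0],0,1]
    - [[1,0,25],0,1]
    - [[0,0,25],0,1]
    - [[0,0,25],0,1]
    - [[0,0,9],0,1]
    - [[0,0,0],0,1]

```text
time_s: 29.08
tcp_pos: [0.6334, 0.1959, 0.0331]
tcp_rot: [0.998, 0.067, -0.001, 0.002]
contact_force: [0.6, -0.6, -3.1]
finger_gap: 0.0395
```

```bash
python3 - <<'E'
from h import *
go(640,195,27,7.5);tilt()
E
```

```text
t 29.07 tcp [633.4 195.9  33.1] yaw 7.6 gap 39.5 F [ 0.6 -0.6 -3.1]
now-axes d [6.5 1.7 6.1] turn about tool z 0.1
after-turn d [6.5 1.8 6.1]
tool z [-0.002 -0.005 -1.   ]
```

Emit:
jog_arm:
  increments:
    - [[4,1,2],0,1]
    - [[0,0,2.5],0,1]

```text
time_s: 29.32
tcp_pos: [0.6393, 0.1957, 0.031]
tcp_rot: [0.998, 0.067, 0.001, 0.002]
contact_force: [0.4, 0.6, -2.7]
finger_gap: 0.0398
```

Emit:
jog_arm:
  increments:
    - [[0,0,2.5],0,1]

```text
time_s: 29.45
tcp_pos: [0.6398, 0.1958, 0.029]
tcp_rot: [0.998, 0.067, 0.001, 0.002]
contact_force: [0.9, 1.2, -3.9]
finger_gap: 0.0393
```

Emit:
jog_arm:
  increments:
    - [[0,0,2],0,1]

```text
time_s: 29.58
tcp_pos: [0.64, 0.1957, 0.0274]
tcp_rot: [0.998, 0.067, 0.002, 0.002]
contact_force: [-5.3, -0.6, 7.1]
finger_gap: 0.0398
```

Emit:
jog_arm:
  increments:
    - [[0,0,0],0,0.15]
    - [[0,0,0],0,0]
    - [[0,0,0],0,-0.15]
    - [[0,0,0],0,-0.25]
    - [[0,0,0],0,-0.25]

```text
time_s: 30.2
tcp_pos: [0.6416, 0.196, 0.0292]
tcp_rot: [0.998, 0.067, 0.004, 0.002]
contact_force: [-0.2, -0.4, 0.2]
finger_gap: 0.0586
```

Emit:
jog_arm:
  increments:
    - [[0,0,-20],0,-0.25]
    - [[0,0,-40],0,-0.25]
    - [[0,0,-45],0,-0.25]
    - [[0,0,0],0,-1]

```text
time_s: 30.7
tcp_pos: [0.6419, 0.1966, 0.1418]
tcp_rot: [0.998, 0.067, 0.005, 0.002]
contact_force: [0.3, -0.5, 0.3]
finger_gap: 0.0658
```

```bash
python3 - <<'E'
from h import *
go(386.5,331,125,7.5);tilt()
f=grab('wrist','w9.png')
E
```

```text
t 30.7 tcp [641.9 196.6 141.8] yaw 7.7 gap 65.8 F [ 0.3 -0.5  0.3]
now-axes d [-235.4 -167.3   13.6] turn about tool z 0.2
after-turn d [-235.7 -166.6   16.8]
tool z [ 0.011 -0.003 -1.   ]
```

View pics/w9.png

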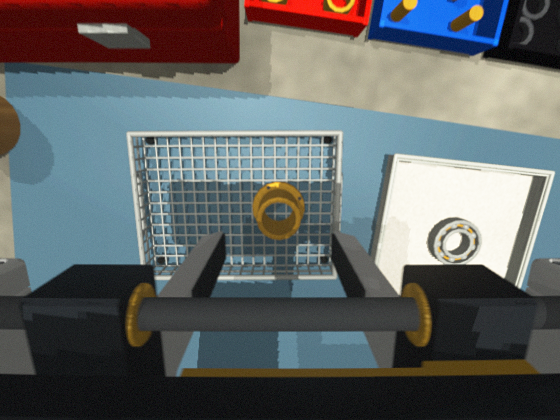

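The wrist view shows the first bush standing in the right half of the basket at (278,208). Next is the last bush.

Emit:
jog_arm:
  increments:
    - [[-25,-18,0],0,-1]
    - [[-48,-34,0],0,-1]
    - [[-48,-34,0],0,-1]
    - [[-48,-34,0],0,-1]
    - [[-42,-30,0],0,-1]
    - [[-12,-8,0],0,-1]
    - [[0,0,0],0,-1]

```text
time_s: 31.62
tcp_pos: [0.3869, 0.3238, 0.1297]
tcp_rot: [0.998, 0.066, -0.003, 0.004]
contact_force: [0.3, -0.4, 0.4]
finger_gap: 0.0937
```

```bash
python3 - <<'E'
from h import *
go(386.5,331,80,7.5);tilt()
f=grab('wrist','w10.png'); P=cloud(f); P[f['range_z']<=0]=np.nan; S=P.reshape(-1,3)
for n,c,h in(('bush1',(385,330),50),):
    T=S[(np.hypot(*(S[:,:2]*1000-c).T)<35)&(abs(S[:,2]*1000-h)<5)]*1000
    if len(T)>20: m=cv2.minEnclosingCircle(T[:,:2].astype(np.float32)); print(n,len(T),np.round(m[0],1),round(m[1],1),np.median(T[:,2]))
E
```

```text
t 31.62 tcp [386.9 323.8 129.7] yaw 7.5 gap 93.7 F [ 0.3 -0.4  0.4]
now-axes d [ 0.9 -7.6 49.6] turn about tool z 0.0
after-turn d [ 0.6 -7.2 49.7]
tool z [-0.006 -0.009 -1.   ]
bush1 731 [388.8 331.3] 19.9 48.468532364007054
```

Emit:
jog_arm:
  increments:
    - [[1,-7,20],0,-1]
    - [[0,0,30],0,-1]
    - [[0,0,28],0,-1]
    - [[0,0,0],0,-1]

```text
time_s: 32.17
tcp_pos: [0.3939, 0.3278, 0.0501]
tcp_rot: [0.998, 0.062, -0.002, 0.004]
contact_force: [0.0, -0.2, 0.1]
finger_gap: 0.094
```

```bash
python3 - <<'E'
from h import *
go(387,331,17,7.5);tilt()
E
```

```text
t 32.17 tcp [393.9 327.8  50.1] yaw 7.1 gap 94.0 F [ 0.  -0.2  0.1]
now-axes d [-6.4 -4.3 33.1] turn about tool z -0.4
after-turn d [-6.5 -4.  33.1]
tool z [-0.003 -0.008 -1.   ]
```

Emit:
jog_arm:
  increments:
    - [[-7,-4,15],0,-1]
    - [[-2,0,17],0,-1]
    - [[0,0,0],0,-1]

```text
time_s: 32.55
tcp_pos: [0.3864, 0.3307, 0.018]
tcp_rot: [0.998, 0.061, -0.0, 0.003]
contact_force: [-0.4, 0.1, -0.5]
finger_gap: 0.0936
```

```bash
python3 - <<'E'
from h import *
go(387,331,17,7.5);tilt()
E
```

```text
t 32.55 tcp [386.4 330.7  18. ] yaw 7.0 gap 93.6 F [-0.4  0.1 -0.5]
now-axes d [ 0.6 -0.2  1. ] turn about tool z -0.5
after-turn d [ 0.6 -0.2  1. ]
tool z [ 0.    -0.007 -1.   ]
```

Emit:
jog_arm:
  increments:
    - [[0,0,0],0,1]
    - [[0,0,0],0,1]
    - [[0,0,0],0,1]
    - [[0,0,0],0,1]
    - [[0,0,0],0,1]
    - [[0,0,0],0,1]

```text
time_s: 33.3
tcp_pos: [0.3879, 0.3316, 0.0199]
tcp_rot: [0.998, 0.061, 0.002, 0.003]
contact_force: [0.1, -0.5, -0.2]
finger_gap: 0.0395
```

Emit:
jog_arm:
  increments:
    - [[0,0,-20],0,1]
    - [[0,0,-45],0,1]
    - [[0,0,-40],0,1]
    - [[0,0,0],0,1]

```text
time_s: 33.8
tcp_pos: [0.3851, 0.3308, 0.1245]
tcp_rot: [0.998, 0.061, -0.001, 0.004]
contact_force: [-0.2, 0.2, -2.7]
finger_gap: 0.0396
```

```bash
python3 - <<'E'
from h import *
go(629.5,274,120,7.5);tilt()
E
```

```text
t 33.8 tcp [385.1 330.8 124.5] yaw 7.0 gap 39.6 F [-0.2  0.2 -2.7]
now-axes d [235.7  86.    4.3] turn about tool z -0.5
after-turn d [234.8  88.2   4.5]
tool z [-0.002 -0.008 -1.   ]
```

Emit:
jog_arm:
  increments:
    - [[28,10,0],-0.5,1]
    - [[48,18,-1],0,1]
    - [[50,18,-2],0,1]
    - [[50,18,-2],0,1]
    - [[40,15,0],0,1]
    - [[12,5,0],0,1]
    - [[0,0,0],0,1]

```text
time_s: 34.67
tcp_pos: [0.6184, 0.2723, 0.1073]
tcp_rot: [0.998, 0.066, -0.015, 0.007]
contact_force: [-0.2, 0.7, -2.5]
finger_gap: 0.0392
```

```bash
python3 - <<'E'
from h import *
go(629.5,274,32,7.5);tilt()
grab('wrist','w11.png')
E
```

```text
t 34.67 tcp [618.4 272.3 107.3] yaw 7.6 gap 39.2 F [-0.2  0.7 -2.5]
now-axes d [13.6 -1.1 74.9] turn about tool z 0.1
after-turn d [11.3 -0.2 75.3]
tool z [-0.029 -0.016 -0.999]
```

View pics/w11.png

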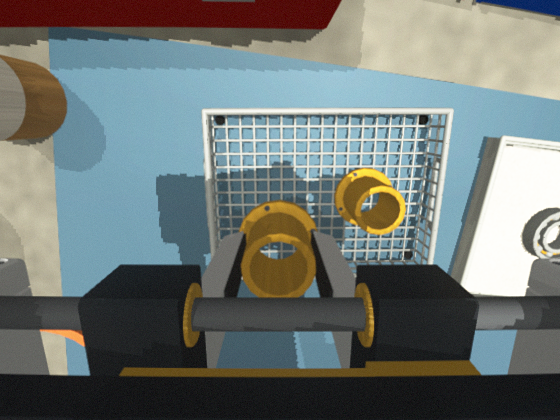

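The wrist view shows the held bush at (278,265), over the basket's left half and clear of the standing bush at (370,200).

Emit:
jog_arm:
  increments:
    - [[3,0,0],0,1]
    - [[3,0,0],0,1]
    - [[2,0,0],0,1]
    - [[1,0,20],0,1]
    - [[1,0,25],0,1]
    - [[1,0,18],0,1]
    - [[0,0,5],0,1]
    - [[0,0,0],0,1]

```text
time_s: 35.72
tcp_pos: [0.6228, 0.2747, 0.0335]
tcp_rot: [0.998, 0.068, -0.017, 0.007]
contact_force: [-0.1, -0.1, -2.2]
finger_gap: 0.0395
```

```bash
python3 - <<'E'
from h import *
go(629.5,274,28,7.5);tilt()
E
```

```text
t 35.73 tcp [622.8 274.7  33.5] yaw 7.8 gap 39.5 F [-0.1 -0.1 -2.2]
now-axes d [6.7 1.5 5.3] turn about tool z 0.3
after-turn d [6.5 1.5 5.5]
tool z [-0.032 -0.016 -0.999]
```

Emit:
jog_arm:
  increments:
    - [[2,1,0],0,1]
    - [[2,0,0],0,1]
    - [[1,0,2],0,1]
    - [[0,0,2],0,1]

```text
time_s: 36.22
tcp_pos: [0.6302, 0.2748, 0.032]
tcp_rot: [0.998, 0.068, -0.014, 0.007]
contact_force: [-0.5, 0.6, -2.2]
finger_gap: 0.0398
```

Emit:
jog_arm:
  increments:
    - [[0,0,2],0,1]

```text
time_s: 36.35
tcp_pos: [0.6302, 0.2748, 0.03]
tcp_rot: [0.998, 0.068, -0.014, 0.007]
contact_force: [-0.2, 1.1, -2.1]
finger_gap: 0.0394
```

Emit:
jog_arm:
  increments:
    - [[0,0,2],0,1]

```text
time_s: 36.48
tcp_pos: [0.6301, 0.2747, 0.0285]
tcp_rot: [0.998, 0.068, -0.014, 0.007]
contact_force: [-4.7, -1.3, 7.9]
finger_gap: 0.0399
```

Emit:
jog_arm:
  increments:
    - [[0,0,1],0,1]
    - [[0,0,1],0,1]
    - [[0,0,0],0,1]
  newtons: 5

```text
time_s: 36.85
tcp_pos: [0.6305, 0.2747, 0.028]
tcp_rot: [0.998, 0.068, -0.014, 0.007]
contact_force: [-1.1, -0.7, 1.1]
finger_gap: 0.0399
```

Emit:
jog_arm:
  increments:
    - [[0,0,0],0,0.15]
    - [[0,0,0],0,0]
    - [[0,0,0],0,-0.15]
    - [[0,0,0],0,-0.25]
    - [[0,0,0],0,-0.25]

```text
time_s: 37.48
tcp_pos: [0.6311, 0.275, 0.0275]
tcp_rot: [0.998, 0.068, -0.013, 0.006]
contact_force: [-0.1, -0.6, -0.3]
finger_gap: 0.0591
```

Emit:
jog_arm:
  increments:
    - [[0,0,-15],0,-0.25]
    - [[0,0,-40],0,-0.25]
    - [[0,0,-50],0,-0.25]
    - [[0,0,-50],0,-0.25]
    - [[-30,0,0],0,-0.3]
    - [[-60,0,0],0,-1]
    - [[-60,0,0],0,-1]
    - [[0,0,0],0,-1]

```text
time_s: 38.48
tcp_pos: [0.484, 0.2568, 0.199]
tcp_rot: [0.998, 0.068, -0.009, 0.005]
contact_force: [0.4, 0.0, 1.0]
finger_gap: 0.0877
```

```bash
python3 - <<'E'
from h import *
go(0,0,0,7.5);tilt()
f=grab('wrist','w12.png');t=grab('top','t12.png');s=grab('side','s12.png')
for n,h in(('top',t),('side',s),('wrist',f)):
    P=cloud(h);P[h['range_z']<=0]=np.nan;S=P.reshape(-1,3)*1000
    for k,c,z in(('bear',(625,4),19),('nutA',(651,-231),33),('nutB',(583,-231),33),('bushA',(640,196),58),('bushB',(630,275),58),('tin',(448,-329),35)):
        T=S[(np.hypot(*(S[:,:2]-c).T)<33)&(abs(S[:,2]-z)<6)]
        if len(T)>30:
            m=cv2.minEnclosingCircle(T[:,:2].astype(np.float32)); A=np.c_[T[:,:2]-T[:,:2].mean(0),np.ones(len(T))]; q=np.linalg.lstsq(A,T[:,2],rcond=None)[0]
            print(n,k,len(T),np.round(m[0],1),round(m[1],1),'z',np.round(np.median(T[:,2]),1),'slope',np.round(q[:2],3))
E
```

```text
t 38.48 tcp [484.  256.8 199. ] yaw 7.8 gap 87.7 F [0.4 0.  1. ]
now-axes d [-510.6  187.   210. ] turn about tool z 0.3
after-turn d [-513.4  191.4  199. ]
tool z [-0.017 -0.012 -1.   ]
top bear 261 [622.6   2. ] 26.3 z 16.4 slope [-0.001 -0.002]
top nutA 251 [ 649.5 -232.8] 26.9 z 31.6 slope [-0.008 -0.007]
top nutB 252 [ 580.1 -232.2] 26.7 z 31.8 slope [0.001 0.012]
top bushA 119 [634.8 194.2] 20.4 z 55.9 slope [ 0.012 -0.009]
top bushB 118 [628.  272.8] 20.7 z 56.1 slope [-0.007 -0.012]
top tin 556 [ 447.7 -331. ] 30.6 z 32.5 slope [ 0.003 -0.002]
side bear 93 [622.4   4.7] 26.7 z 16.9 slope [-0.005  0.011]
side nutA 127 [ 649.6 -230.2] 29.5 z 31.5 slope [ 0.001 -0.006]
side nutB 131 [ 582.5 -230.2] 28.3 z 31.6 slope [ 0.011 -0.01 ]
side bushA 147 [636.1 196.2] 21.0 z 56.4 slope [-0.001 -0.003]
side bushB 170 [626.9 274.4] 21.0 z 56.5 slope [ 0.003 -0.005]
side tin 221 [ 446.8 -329.2] 30.5 z 32.3 slope [-0.005  0.003]
wrist bear 1371 [626.   6.] 26.7 z 17.0 slope [ 0.001 -0.003]
wrist bushA 727 [638.4 196.2] 20.2 z 56.4 slope [ 0.005 -0.004]
wrist bushB 695 [630.  275.3] 19.9 z 56.4 slope [ 0.003 -0.001]
```

View pics/w12.png

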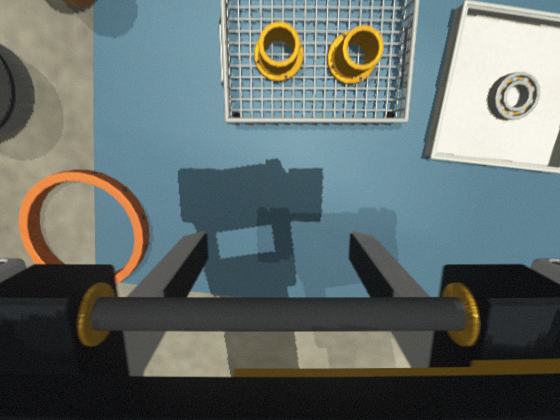

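View pics/s12.png

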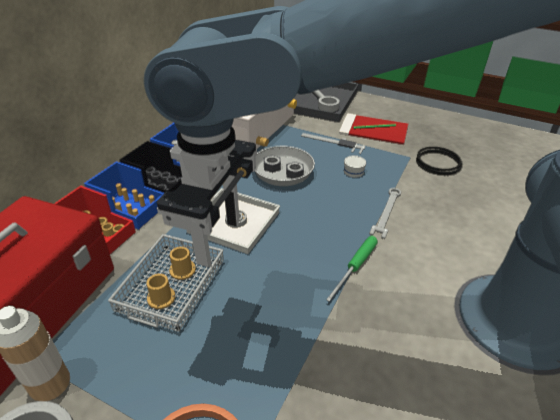

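View pics/t12.png

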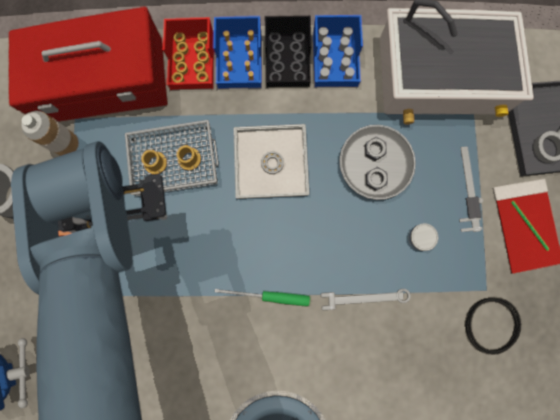

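The top view shows the nuts flat in the dish at (375,148) and (376,178), the bearing in the tray at (272,163), the bushes upright in the basket at (153,161) and (188,157), and the tin at (424,237) where it was. The gripper is clear, so I hand the job in.

```bash
python3 -c "
from station import order
print(order.job_done())"
```

```text
the job is handed in; nothing more can be done
None
```

I handed the job in at about 38.5 s of the 115 s, with all five parts placed. `order.job_done()` reports no verdict.

**Order and placing:** The bearing went flat into the paper-lined tray first. The two nuts then went flat, about 68 mm apart, in the steel dish, and the two bushes upright on their flanges, about 80 mm apart, in the wire basket. I lowered each nut and bush until the wrist force showed contact before opening the fingers. The bearing gave no clear force rise; I judged it down because it stopped descending at the expected height.

**Last checks:**
- All the parts read level, with top-face slopes of 0.012 or less. Their tops were at the expected heights, allowing for the roughly 2 mm low depth reading seen throughout.
- The grease tin was within about 1 mm of where it was at the start, and the gripper was clear of everything.

**Disagreements:**
- The cameras differed from each other by up to about 4 mm in x and y, so placed positions are only known to that accuracy.
- The tool drifted up to about 5.5° off vertical during the nut moves. The second nut and the second bush were therefore set down about 2° and 1.5° tilted, and settled flat when released.

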